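Blank off the open outlet of the bench gas manifold

TASK

The bench gas manifold still has one open push-fit outlet. Take the blanking plug, the steel one with the closed, domed top, out of the rack and push it straight down into the open outlet until it locks with its flange fully home on the rim. Leave the open-ended stub and the barbed stub in the rack.

Things in the scene. Friction and masses are not known exactly. Their poses are not given: they have to be found in the camera images.
- blank_plug: Loose steel plug, 140 g, upright in a hole of the rack. Origin: centre of its flange's underside, z up. Flange 46 mm wide, z 0 to 5. Head to grip: cylinder 26 mm wide, z 5 to 42, closed dome to z 50. Stem below: 18 mm wide, 38 mm long with tapered tip and lock groove, all in the rack hole at the start. y runs along the rack's row: close the fingers along x to clear the neighbours.
- outlet_rim (a point): Rim centre of the one open outlet (grey socket, 48 mm wide, 86 mm above the bench), z up. Funnel mouth 40 mm wide, narrowing in 16 mm to a 22 mm bore. Spring catches resist from 17 to 4 mm above home: push with 5 to 20 N; locked, the plug's origin is here. y runs along the row of 3 outlets, 85 mm apart; the other 2 hold fixed plugs, tops 50 mm above this rim: close the fingers along x.
- open_stub: Loose steel stub in the same rack: stem, flange and 26 mm head as the blanking plug, but flat and open-ended (dark bore) at its top, z 50. Origin and axes as the blanking plug's. The fixed wooden rack is 80 x 225 mm, 50 mm high, its three 20 mm holes in a row, 75 mm apart; flanges rest on its top.
- barb_stub: Loose steel hose stub in the same rack: stem and flange as the blanking plug, with a slim ribbed barb 11 to 16 mm wide, top at z 46. Origin and axes as the blanking plug's. The outlets stand on a fixed aluminium block 75 x 260 mm, 40 mm high.
Mind the look-alikes: they are no part of the job. What is shaped like the blank_plug but blue or red is not meant.

How it is judged:
On the way:
1. the blanking plug is lifted clear of the rack (height (world z) of blank_plug above 0.085 m and distance of blank_plug from where it was at the start of the episode above 0.034 m), for 0.05 s.
At the end, for the whole second after the job is handed in: The blanking plug stands at rest and released in the open outlet, locked: its flange underside within 2.5 mm of the rim, its axis within 6 mm of the outlet's centre and within 7 degrees of upright; the other two stubs are still in the rack (horizontal distance between blank_plug and outlet_rim below 0.006 m and z of blank_plug in the frame of outlet_rim between -0.004 and 0.0025 m and angle between blank_plug's own z axis and vertical below 0.12 rad and linear speed of blank_plug below 0.02 m/s and distance of each of open_stub, barb_stub from where it was at the start of the episode below 0.02 m); the robot touches nothing.
It fails at once if the open-ended stub or the barbed stub is pulled out of its place or tipped (more than 20 mm or 20 degrees) ((distance of open_stub from where it was at the start of the episode above 0.02 m or angle between open_stub's own z axis and vertical above 0.35 rad) or (distance of barb_stub from where it was at the start of the episode above 0.02 m or angle between barb_stub's own z axis and vertical above 0.35 rad)).
It also fails if it takes over 34 s, if anything falls off the work surface, if the arm or the gripper's body presses on something with over 40 N, if the wrist force passes 120 N, or if a joint passes its speed limit or range.

ROBOT

A 7-joint arm with a two-finger parallel gripper is mounted at the origin on the work surface. World frame = base frame: x ahead of the robot, y to its left, z up, the work surface at z = 0. Lengths are in m, angles in rad, forces in N, time in s.
With the tool pointing down it reaches from about 0.425 to 0.925 m from the base axis. Payload 6.8 kg.
Tool frame: the origin (TCP) lies midway between the tips of the shut fingers; the grasp point (between the pads) lies 19 mm behind it; z points along the fingers, x is the direction in which the jaws open and shut, and the axes are right-handed (so a half turn about z gives the same grasp; the last joint's range is limited). The gripper opens to 85 mm and grips with 20 to 120 N. Pads are 22 mm wide; open, the fingers measure 114 mm over their backs; the gripper's body (76 mm by 85 mm) begins 54 mm behind the grasp point. The pads swing forward as they close: fully open they stand 13 mm farther back than shut.
Start: joints at [1.083, 0.477, 0.022, 1.555, -0.011, 1.109, -0.083], TCP at [0.25, -0.627, 0.203] pointing down, gripper open.
Joint ranges: [-2.96, 2.96], [-0.34, 2.1], [-1.41, 1.46], [0.24, 2.44], [-1.37, 4.51], [0.17, 1.92], [-2.96, 2.96]. Speed limits (rad/s): [2.39, 2.39, 3.14, 3.14, 3.14, 3.14, 3.14].

INTERFACE

Orientations are given as a unit quaternion [w, x, y, z].
In Python, from station import * gives the robot as it stands.
- The arm moves only by the shell command python3 -m handwheel 'ROWS' [FORCE]. ROWS is JSON, a list of rows, each an object of numbers: "grip": the finger opening in cm, from 0 to 8.54; "tx", "ty", "tz": the shift along the tool's x, y, z in cm; "yaw": the turn about the tool's z in degrees. In form: [{"grip": .., "tx": .., "ty": .., "tz": .., "yaw": ..}, ...]. A call has 1 to 5 rows; each row shifts and turns the commanded pose from where the row before left it, along the tool's axes as they then stand; what a row does not reach is not made up. A row lasts 1/10 s, in which the tool goes at most 50 mm and 8.59 degrees, less where a joint would pass 70% of its speed; a pose out of reach is approached as far as the arm can. A call is refused whole if a number of a shift passes 5 or a number of a turn 8.59, either way. A call with a gripper value outside its range is refused whole. The fingers move at their own pace and stop on an object; FORCE is the grip in N (left out, the last holds). Time passes only in rows, so rows that do not move let the fingers close. It gives the time, the measured TCP pose, the force and the opening at its end, in the units of the state.
- get_obs(): the state, without advancing time (a new reading comes with each control period).
- read_camera(name): name is "side" or "top"; returns a dict with "image" (480x640x3 uint8, blue, green, red), "intrinsics" (3x3 intrinsics, pixels), "position" and "attitude" of the camera in the world. Camera axes: x right, y down, z forward; pixel columns grow to the right and rows downward; lengths in m; the calibration is good to about 2 mm. A picture is of the moment at which its call begins. There is no depth.
- hand_in(): hands the job in, once; it reports no verdict.
The state is a dict: "t": time; "q": joint angles; "joint_vel": joint speeds; "joint_torque": joint torques, N m; "eef_pos": TCP position; "tool_rot": TCP orientation; "contact_force": force on the tool from outside, world axes, zero at the start; "torque": the same for the moment, N m; "gripper_width": opening from 0.0 (shut) to 1.0 (fully open).
Only numpy, scipy, OpenCV 4.12 (cv2) and the standard library are available. Lean on these libraries where they do the work, as an engineer would, in place of code of your own. Each camera call takes 0.05 s, during which the arm holds its last target. There are 200 camera calls.

## Working session

There is one attempt and no reset: what is moved stays moved. The work goes in short steps, Python scripts to look and compute and a shell command to move; the robot and the scene stay as the last step left them, time stands still between calls to the robot, and variables do not carry over. Pictures are saved under pics/ and viewed, about 8 in all and at most 12, crops included, and the job is handed in when it is done.

```bash
mkdir -p pics
cat > h.py <<'E'
from station import *
import numpy as np, cv2
from scipy.spatial.transform import Rotation as R
def rot(a):
    a=np.array(a,float)
    return a if a.shape==(3,3) else R.from_quat(a,scalar_first=True).as_matrix()
def ray(c,uv):
    K=np.array(c["intrinsics"]);d=rot(c["attitude"])@np.linalg.solve(K,[uv[0],uv[1],1.]);return np.array(c["position"],float),d/np.linalg.norm(d)
def onz(c,uv,z):
    p,d=ray(c,uv);return p+d*(z-p[2])/d[2]
def proj(c,P):
    v=rot(c["attitude"]).T@(np.array(P)-np.array(c["position"]));u=np.array(c["intrinsics"])@v;return u[:2]/u[2]
E
python3 - <<'E'
from h import *
for n in("top","side"):
    c=read_camera(n);cv2.imwrite(f"pics/{n}0.png",c["image"]);print(n,c["position"],c["attitude"],c["intrinsics"])
o=get_obs();print(o)
E
```

```text
top [ 0.49431481 -0.03134249  0.88440352] [ 0.03009145 -0.69983732  0.71224237 -0.04508929] [[485.70469186   0.         323.58400642]
 [  0.         485.70469186 247.64122355]
 [  0.           0.           1.        ]]
side [ 0.5406779  -0.54566632  0.72020896] [-0.33924938  0.93914085 -0.04785735  0.02517924] [[453.30395279   0.         324.41400164]
 [  0.         453.30395279 242.13154528]
 [  0.           0.           1.        ]]
{'t': 0.1, 'q': array([ 1.08290351,  0.47772155,  0.02238434,  1.5563112 , -0.01149223,
        1.10926178, -0.08310065]), 'joint_vel': array([-0.00081573, -0.00118925,  0.0010326 , -0.00156504, -0.000285  ,
       -0.00033285, -0.00036333]), 'joint_torque': array([ 3.55547956e-03, -5.97758853e+01,  1.61294281e+00, -2.81954759e+01,
        1.26905070e-02,  5.05031276e-03,  3.21856044e-05]), 'eef_pos': array([ 0.25000216, -0.62640968,  0.20163848]), 'tool_rot': array([-3.81720089e-04,  8.27863038e-01, -5.60929738e-01, -6.87754026e-04]), 'contact_force': array([ 0.68856426, -0.36125434,  0.18350463]), 'torque': array([-0.03329038, -0.03969449, -0.02220859]), 'gripper_width': 1.0010292679799955}
```

View pics/top0.png

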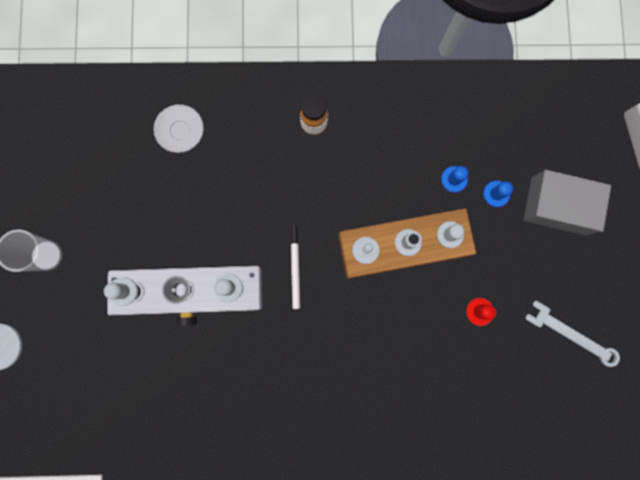

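View pics/side0.png

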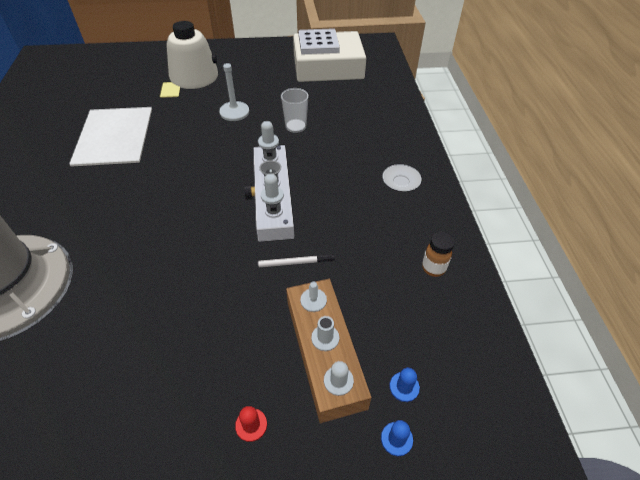

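The top view shows the rack with the barb at (366,250), the open stub at (408,241) and the domed plug at (452,235). The open outlet is at (178,290), between two fixed plugs. The side view agrees: domed plug at (339,377), outlet at (270,170). Next I'll zoom in to get edges.

Run:
```python
from h import *
t=cv2.imread("pics/top0.png");s=cv2.imread("pics/side0.png")
z=lambda im,u,v,w=40,k=7:cv2.resize(im[v-w:v+w,u-w:u+w],(400,300-0) if 0 else (390,290),interpolation=cv2.INTER_CUBIC)
def crop(im,u,v,wx,wy,W=400,H=300):
    return cv2.resize(im[v-wy:v+wy,u-wx:u+wx],(W,H),interpolation=cv2.INTER_CUBIC)
cv2.imwrite("pics/z0.png",np.vstack([np.hstack([crop(t,452,235,32,24),crop(t,178,290,32,24)]),np.hstack([crop(s,339,377,32,24),crop(s,270,175,32,24)])]))
c={n:read_camera(n) for n in("top","side")}
# flange contours
for n,seeds in(("top",[(366,250),(408,241),(452,235)]),("side",[(313,300),(325,337),(339,380)])):
    im=c[n]["image"];hsv=cv2.cvtColor(im,cv2.COLOR_BGR2HSV)
    m=((hsv[...,1]<50)&(hsv[...,2]>95)).astype(np.uint8)*255
    cs,_=cv2.findContours(m,cv2.RETR_EXTERNAL,cv2.CHAIN_APPROX_NONE)
    for u,v in seeds:
        for k in cs:
            if cv2.pointPolygonTest(k,(u,v),True)>-6 and len(k)>20:
                P=np.array([onz(c[n],p[0],.055)[:2] for p in k],np.float32)
                (x,y),r=cv2.minEnclosingCircle(P);print(n,(u,v),"enc",x,y,r,"ell",[np.round(a,1) for a in cv2.fitEllipse(k)[:2]])
    hs=cv2.inRange(hsv,(5,80,60),(25,255,255));cs,_=cv2.findContours(hs,cv2.RETR_EXTERNAL,cv2.CHAIN_APPROX_NONE)
    for k in cs:
        if 2500<cv2.contourArea(k)<9000:
            P=np.array([onz(c[n],p[0],.05)[:2] for p in k],np.float32);print(n,"rack",cv2.minAreaRect(P))
for n,uv in(("top",(178,290)),("side",(270,168))):print(n,"outlet",onz(c[n],uv,.086))
```

```text
top (366, 250) enc 0.5774629712104797 -0.12133025377988815 0.02364729717373848 ell [array([365.3, 250. ]), array([26.1, 26.4])]
top (408, 241) enc 0.589763343334198 -0.19624921679496765 0.02414349652826786 ell [array([407.9, 242. ]), array([26.2, 26.6])]
top (452, 235) enc 0.6028170585632324 -0.2703734338283539 0.024722350761294365 ell [array([450.2, 234.1]), array([26.1, 26.8])]
top rack ((0.589589536190033, -0.194534033536911), (0.08520455658435822, 0.2321518063545227), 9.633811950683594)
side (313, 300) enc 0.5763914585113525 -0.11466993391513824 0.03112015500664711 ell [array([313.1, 297.9]), array([24.6, 28.1])]
side (325, 337) enc 0.5894030332565308 -0.18777263164520264 0.031711019575595856 ell [array([325. , 334.4]), array([25.9, 34.1])]
side (339, 380) enc 0.6031707525253296 -0.2663898766040802 0.027445275336503983 ell [array([338.4, 378.7]), array([28.5, 32.9])]
side rack ((0.5882912278175354, -0.20266908407211304), (0.08585847914218903, 0.2429143786430359), 9.510700225830078)
side rack ((0.8212027549743652, 0.8351811170578003), (0.500298798084259, 0.4140530228614807), 85.94662475585938)
side rack ((0.13685646653175354, 0.9837983846664429), (0.30055466294288635, 0.5813631415367126), 85.94662475585938)
top outlet [0.51397619 0.18927798 0.086     ]
side outlet [0.51432242 0.19052421 0.086     ]
```

View pics/z0.png

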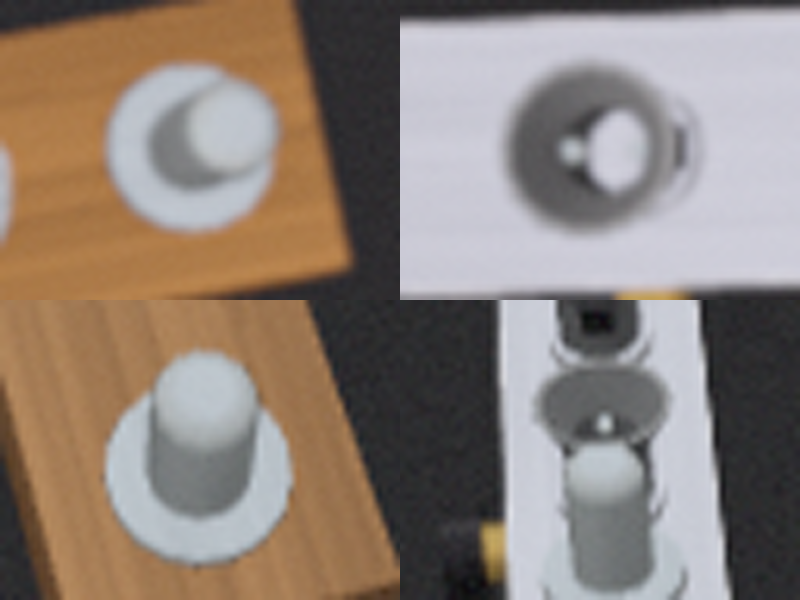

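```bash
cat >> h.py <<'E'
def togo(P,yawdeg):
    o=get_obs();M=rot(o["tool_rot"]);x=M[:,0]
    e=M.T@(np.array(P)-o["eef_pos"])*100
    a=np.degrees(np.arctan2(x[1],x[0]));d=(yawdeg-a+90)%180-90
    print("t",round(o["t"],2),"tcp",o["eef_pos"].round(4),"txyz cm",e.round(2),"toolx deg",a.round(2),"yaw row sum (tool z down)",-round(d,2),"tilt",np.degrees(np.arccos(-M[2,2])).round(2),"F",o["contact_force"].round(1),"w",round(o["gripper_width"],3),"q7",o["q"][6].round(2))
E
python3 - <<'E'
from h import *
c={n:read_camera(n) for n in("top","side")}
b=onz(c["top"],(365.6,250.2),.055);p=onz(c["top"],(450.2,234.3),.055);print(b,p,np.linalg.norm(b-p))
# head-top dome via two views
for uvt,uvs,n in(((420+235/6.25,211+128/6.25),(307+205/6.25,353+90/6.25),"dome"),((176.6,289.5),(270.5,167.8),"rim")):
    p1,d1=ray(c["top"],uvt);p2,d2=ray(c["side"],uvs);k=np.linalg.lstsq(np.c_[d1,-d2],p2-p1,rcond=None)[0];A=p1+d1*k[0];B=p2+d2*k[1];print(n,A,B)
print("rim",onz(c["top"],(176.6,289.5),.086),onz(c["side"],(270.5,167.8),.086))
im=c["top"]["image"];hsv=cv2.cvtColor(im,cv2.COLOR_BGR2HSV)
m=cv2.inRange(hsv,(0,0,150),(180,60,255));cs,_=cv2.findContours(m,cv2.RETR_EXTERNAL,cv2.CHAIN_APPROX_NONE)
for k in cs:
    if cv2.boundingRect(k)[2]>130 and cv2.boundingRect(k)[1]>200:print(cv2.boundingRect(k),cv2.minAreaRect(np.array([onz(c["top"],q[0],.04)[:2] for q in k],np.float32)))
togo([*p[:2],.16],9.65)
E
```

```text
[ 0.57711444 -0.12197076  0.055     ] [ 0.60235008 -0.26953871  0.055     ] 0.14971017636009715
dome [ 0.60117867 -0.26952923  0.09835568] [ 0.60213337 -0.26948183  0.09847111]
rim [0.51484543 0.1917311  0.08536855] [0.51536209 0.19176949 0.08539254]
rim [0.5148292  0.19155481 0.086     ] [0.51538632 0.19106383 0.086     ]
(104, 266, 156, 49) ((0.5146744847297668, 0.19573450088500977), (0.07566225528717041, 0.26502880454063416), 0.8986322283744812)
t 0.3 tcp [ 0.2502 -0.6267  0.2022] txyz cm [-20.11 -45.95   4.23] toolx deg -68.24 yaw row sum (tool z down) -77.89 tilt 0.04 F [-0.2 -0.2  0.8] w 1.001 q7 -0.08
```

```bash
for i in 1 2; do python3 -m handwheel '[{"grip":8.5,"tx":-2,"ty":-4.5,"tz":0,"yaw":0},{"grip":8.5,"tx":-2,"ty":-4.5,"tz":0,"yaw":0},{"grip":8.5,"tx":-2,"ty":-4.5,"tz":0,"yaw":0},{"grip":8.5,"tx":-2,"ty":-4.5,"tz":0,"yaw":0},{"grip":8.5,"tx":-2,"ty":-4.5,"tz":0,"yaw":0}]' 30; done
for i in 1 2; do python3 -m handwheel '[{"grip":8.5,"tx":0,"ty":0,"tz":0,"yaw":-7.8},{"grip":8.5,"tx":0,"ty":0,"tz":0,"yaw":-7.8},{"grip":8.5,"tx":0,"ty":0,"tz":0,"yaw":-7.8},{"grip":8.5,"tx":0,"ty":0,"tz":0,"yaw":-7.8},{"grip":8.5,"tx":0,"ty":0,"tz":0,"yaw":-7.8}]'; done
python3 -c "
from h import *
togo([.6023,-.2695,.14],9.65)"
```

```text
t: 0.8
eef_pos: [0.4233, -0.4491, 0.2027]
tool_rot: [0.0, 0.828, -0.561, 0.0]
contact_force: [1.4, 1.1, 0.4]
gripper_width: 0.996
t: 1.3
eef_pos: [0.5952, -0.2728, 0.2026]
tool_rot: [0.0, 0.828, -0.561, 0.0]
contact_force: [0.3, -1.1, -1.0]
gripper_width: 0.993
t: 1.8
eef_pos: [0.594, -0.2743, 0.2024]
tool_rot: [0.0, 0.968, -0.25, -0.0]
contact_force: [-0.2, 0.4, -0.1]
gripper_width: 0.995
t: 2.3
eef_pos: [0.5939, -0.2744, 0.2024]
tool_rot: [0.0, 0.996, 0.088, -0.0]
contact_force: [-0.8, 0.1, -0.0]
gripper_width: 0.996
t 2.3 tcp [ 0.5939 -0.2744  0.2024] txyz cm [ 0.91 -0.34  6.24] toolx deg 10.07 yaw row sum (tool z down) 0.42 tilt 0.01 F [-0.8  0.1 -0. ] w 0.996 q7 0.35
```

```bash
python3 -m handwheel '[{"grip":8.5,"tx":0.9,"ty":-0.3,"tz":2,"yaw":0.4},{"grip":8.5,"tz":3},{"grip":8.5,"tz":3},{"grip":8.5,"tz":2},{"grip":8.5,"tz":0}]'
python3 - <<'E'
from h import *
togo([.6023,-.2695,.062],9.65)
im=[]
for n,P in(("top",[.6023,-.2695,.09]),("side",[.6023,-.2695,.09])):
    c=read_camera(n);u,v=proj(c,P).astype(int);im.append(cv2.resize(c["image"][v-60:v+60,max(u-60,0):u+60],(400,400)))
cv2.imwrite("pics/a1.png",np.hstack(im))
E
```

```text
t 2.3 tcp [ 0.5939 -0.2744  0.2024] txyz cm [ 0.91 -0.34 14.04] toolx deg 10.07 yaw row sum (tool z down) 0.42 tilt 0.01 F [-0.8  0.1 -0. ] w 0.996 q7 0.35invalid input
```

View pics/a1.png

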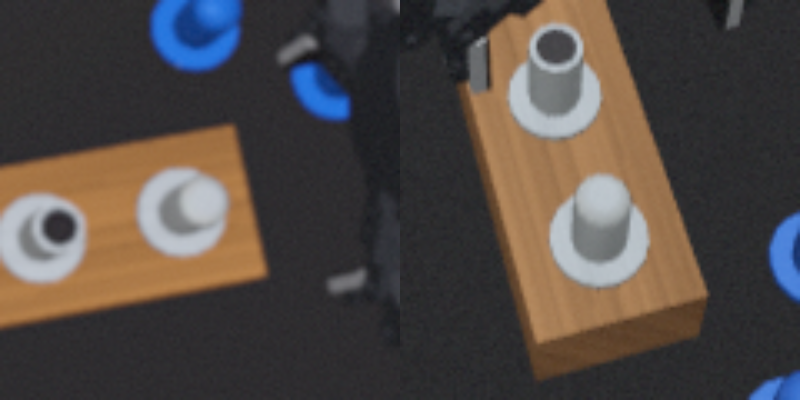

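The row was refused because each row needs all its keys. The gripper is open above the plug, but a blue decoy stands near where the far finger will go, so I'll check its height and position.

```bash
python3 -m handwheel '[{"grip":8.5,"tx":0.9,"ty":-0.3,"tz":2,"yaw":0.4},{"grip":8.5,"tx":0,"ty":0,"tz":3,"yaw":0},{"grip":8.5,"tx":0,"ty":0,"tz":0,"yaw":0}]'
python3 - <<'E'
from h import *
togo([.6023,-.2695,.062],9.65)
c={n:read_camera(n) for n in("top","side")}
for n,uvt,uvs in(("blueA head",(461,173),(408,374)),("blueB head",(505,188),(400,427)),("A flange",(455,179),(405,386)),("B flange",(497,194),(397,438))):
    p1,d1=ray(c["top"],uvt);p2,d2=ray(c["side"],uvs);k=np.linalg.lstsq(np.c_[d1,-d2],p2-p1,rcond=None)[0];print(n,(p1+d1*k[0]).round(3),(p2+d2*k[1]).round(3))
a=np.radians(9.65);print("finger outer",.6023+.057*np.cos(a),-.2695+.057*np.sin(a))
E
```

```text
t: 2.7
eef_pos: [0.5996, -0.2689, 0.1484]
tool_rot: [-0.002, 0.997, 0.08, -0.003]
contact_force: [0.4, 0.2, -0.8]
gripper_width: 0.992
t 2.7 tcp [ 0.5996 -0.2689  0.1484] txyz cm [0.32 0.13 8.64] toolx deg 9.19 yaw row sum (tool z down) -0.46 tilt 0.43 F [ 0.4  0.2 -0.8] w 0.992 q7 0.31
blueA head [ 0.703 -0.284  0.086] [ 0.702 -0.284  0.085]
blueB head [ 0.676 -0.357  0.086] [ 0.674 -0.357  0.086]
A flange [ 0.703 -0.286  0.045] [ 0.703 -0.286  0.045]
B flange [ 0.675 -0.36   0.044] [ 0.675 -0.36   0.044]
finger outer 0.6584934573224228 -0.2599451397627677
```

```bash
python3 -m handwheel '[{"grip":8.5,"tx":0.3,"ty":0.1,"tz":2.6,"yaw":-0.4},{"grip":8.5,"tx":0,"ty":0,"tz":3,"yaw":0},{"grip":8.5,"tx":0,"ty":0,"tz":1.5,"yaw":0},{"grip":8.5,"tx":0,"ty":0,"tz":0,"yaw":0},{"grip":8.5,"tx":0,"ty":0,"tz":0,"yaw":0}]'
python3 -c "
from h import *
togo([.6023,-.2695,.062],9.65)"
```

```text
t: 3.3
eef_pos: [0.6064, -0.2707, 0.0829]
tool_rot: [0.0, 0.996, 0.085, 0.001]
contact_force: [-0.2, -0.4, 1.2]
gripper_width: 0.997
t 3.3 tcp [ 0.6064 -0.2707  0.0829] txyz cm [-0.39 -0.19  2.09] toolx deg 9.72 yaw row sum (tool z down) 0.07 tilt 0.1 F [-0.2 -0.4  1.2] w 0.997 q7 0.28
```

```bash
python3 -m handwheel '[{"grip":8.5,"tx":-0.4,"ty":-0.2,"tz":0.4,"yaw":0},{"grip":8.5,"tx":0,"ty":0,"tz":1.0,"yaw":0},{"grip":8.5,"tx":0,"ty":0,"tz":0.6,"yaw":0},{"grip":8.5,"tx":0,"ty":0,"tz":0,"yaw":0},{"grip":8.5,"tx":0,"ty":0,"tz":0,"yaw":0}]'
python3 -c "
from h import *
togo([.6023,-.2695,.062],9.65)"
```

```text
t: 3.8
eef_pos: [0.6012, -0.269, 0.0613]
tool_rot: [-0.0, 0.996, 0.085, -0.0]
contact_force: [0.3, -0.6, -0.6]
gripper_width: 0.994
t 3.8 tcp [ 0.6012 -0.269   0.0613] txyz cm [ 0.1   0.07 -0.07] toolx deg 9.76 yaw row sum (tool z down) 0.11 tilt 0.02 F [ 0.3 -0.6 -0.6] w 0.994 q7 0.27
```

```bash
for i in 1 2; do python3 -m handwheel '[{"grip":2,"tx":0,"ty":0,"tz":0,"yaw":0},{"grip":2,"tx":0,"ty":0,"tz":0,"yaw":0},{"grip":2,"tx":0,"ty":0,"tz":0,"yaw":0},{"grip":2,"tx":0,"ty":0,"tz":0,"yaw":0},{"grip":2,"tx":0,"ty":0,"tz":0,"yaw":0}]' 60; done
```

```text
t: 4.3
eef_pos: [0.6016, -0.2691, 0.062]
tool_rot: [0.0, 0.996, 0.085, 0.0]
contact_force: [0.5, 0.4, 2.1]
gripper_width: 0.249
t: 4.8
eef_pos: [0.6017, -0.2691, 0.0619]
tool_rot: [0.0, 0.996, 0.085, 0.0]
contact_force: [0.0, 1.7, 5.7]
gripper_width: 0.251
```

```bash
python3 -m handwheel '[{"grip":0.5,"tx":0,"ty":0,"tz":0,"yaw":0},{"grip":0.5,"tx":0,"ty":0,"tz":0,"yaw":0},{"grip":0.5,"tx":0,"ty":0,"tz":0,"yaw":0}]' 60
python3 - <<'E'
from h import *
im=[]
for n in("top","side"):
    c=read_camera(n);u,v=proj(c,[.6023,-.2695,.09]).astype(int);im.append(cv2.resize(c["image"][v-60:v+60,max(u-60,0):u+60],(400,400)))
cv2.imwrite("pics/a2.png",np.hstack(im))
E
```

```text
t: 5.1
eef_pos: [0.6017, -0.2691, 0.0619]
tool_rot: [0.0, 0.996, 0.085, 0.0]
contact_force: [-0.2, -0.2, 5.6]
gripper_width: 0.253
```

View pics/a2.png

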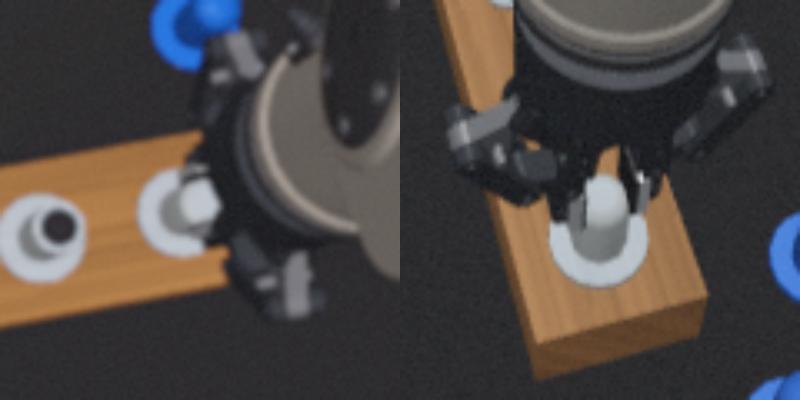

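The head is held: the fingers stopped at 0.253 with less commanded, and both pads are on the domed head. I'll lift straight up.

```bash
python3 -m handwheel '[{"grip":0.5,"tx":0,"ty":0,"tz":-1,"yaw":0},{"grip":0.5,"tx":0,"ty":0,"tz":-1.5,"yaw":0},{"grip":0.5,"tx":0,"ty":0,"tz":-2,"yaw":0},{"grip":0.5,"tx":0,"ty":0,"tz":-2,"yaw":0},{"grip":0.5,"tx":0,"ty":0,"tz":-2,"yaw":0}]'
python3 -m handwheel '[{"grip":0.5,"tx":0,"ty":0,"tz":-2,"yaw":0},{"grip":0.5,"tx":0,"ty":0,"tz":-2,"yaw":0},{"grip":0.5,"tx":0,"ty":0,"tz":-1.5,"yaw":0},{"grip":0.5,"tx":0,"ty":0,"tz":0,"yaw":0},{"grip":0.5,"tx":0,"ty":0,"tz":0,"yaw":0}]'
python3 -c "
from h import *
togo([.5150,.1914,.2],.9)"
```

```text
t: 5.7
eef_pos: [0.6009, -0.269, 0.148]
tool_rot: [-0.0, 0.996, 0.085, -0.0]
contact_force: [-0.0, -0.1, -1.4]
gripper_width: 0.255
t: 6.2
eef_pos: [0.6009, -0.2691, 0.2013]
tool_rot: [0.0, 0.996, 0.085, -0.0]
contact_force: [0.4, 0.4, -2.3]
gripper_width: 0.25
t 6.2 tcp [ 0.6009 -0.2691  0.2013] txyz cm [ -0.67 -46.84   0.13] toolx deg 9.75 yaw row sum (tool z down) 8.85 tilt 0.02 F [ 0.4  0.4 -2.3] w 0.25 q7 0.33
```

```bash
python3 -m handwheel '[{"grip":0.5,"tx":0,"ty":-2,"tz":-1,"yaw":0},{"grip":0.5,"tx":0,"ty":-4,"tz":-1,"yaw":0},{"grip":0.5,"tx":0,"ty":-4,"tz":0,"yaw":0},{"grip":0.5,"tx":0,"ty":-4,"tz":0,"yaw":0},{"grip":0.5,"tx":0,"ty":-4,"tz":0,"yaw":0}]'
python3 -m handwheel '[{"grip":0.5,"tx":0,"ty":-4,"tz":0,"yaw":0},{"grip":0.5,"tx":0,"ty":-4,"tz":0,"yaw":0},{"grip":0.5,"tx":0,"ty":-4,"tz":0,"yaw":0},{"grip":0.5,"tx":0,"ty":-4,"tz":0,"yaw":0},{"grip":0.5,"tx":0,"ty":-4,"tz":0,"yaw":0}]'
python3 -m handwheel '[{"grip":0.5,"tx":0,"ty":-4,"tz":0,"yaw":0},{"grip":0.5,"tx":-0.5,"ty":-3,"tz":0,"yaw":0},{"grip":0.5,"tx":0,"ty":-1.5,"tz":0,"yaw":4.4},{"grip":0.5,"tx":0,"ty":0,"tz":0,"yaw":4.4},{"grip":0.5,"tx":0,"ty":0,"tz":0,"yaw":0}]'
python3 -m handwheel '[{"grip":0.5,"tx":0,"ty":0,"tz":0,"yaw":0},{"grip":0.5,"tx":0,"ty":0,"tz":0,"yaw":0}]'
python3 - <<'E'
from h import *
togo([.5150,.1914,.2],.9)
im=[]
for n in("top","side"):
    c=read_camera(n);cv2.imwrite(f"pics/{n}3.png",c["image"])
    u,v=proj(c,[.515,.19,.15]).astype(int);im.append(cv2.resize(c["image"][v-50:v+50,max(u-50,0):u+50],(400,400),interpolation=cv2.INTER_CUBIC));print(n,u,v)
    p=get_obs()["eef_pos"]
    for z in(-.012,.038,-.05):print(n,z,proj(c,p+[0,0,z]).round(1))
cv2.imwrite("pics/a3.png",np.hstack(im))
E
```

```text
t: 6.7
eef_pos: [0.5694, -0.089, 0.2209]
tool_rot: [-0.0, 0.996, 0.085, -0.001]
contact_force: [0.0, -0.5, -0.9]
gripper_width: 0.247
t: 7.2
eef_pos: [0.5351, 0.1076, 0.2209]
tool_rot: [0.0, 0.996, 0.086, -0.001]
contact_force: [0.6, 0.1, -1.0]
gripper_width: 0.25
t: 7.7
eef_pos: [0.516, 0.1895, 0.2209]
tool_rot: [0.0, 1.0, 0.009, -0.001]
contact_force: [0.2, -0.4, -0.9]
gripper_width: 0.248
t: 7.9
eef_pos: [0.5172, 0.1879, 0.2212]
tool_rot: [0.0, 1.0, 0.009, -0.0]
contact_force: [1.1, -0.0, -1.0]
gripper_width: 0.251
t 7.9 tcp [0.5172 0.1879 0.2212] txyz cm [-0.22 -0.36  2.12] toolx deg 1.01 yaw row sum (tool z down) 0.11 tilt 0.04 F [ 1.1 -0.  -1. ] w 0.251 q7 -0.62
top 165 288
top -0.012 [154.2 285.7]
top 0.038 [141.4 284.6]
top -0.05 [162.7 286.5]
side 267 143
side -0.012 [266.7 118.9]
side 0.038 [264.4  95.3]
side -0.05 [268.3 135.4]
```

View pics/a3.png

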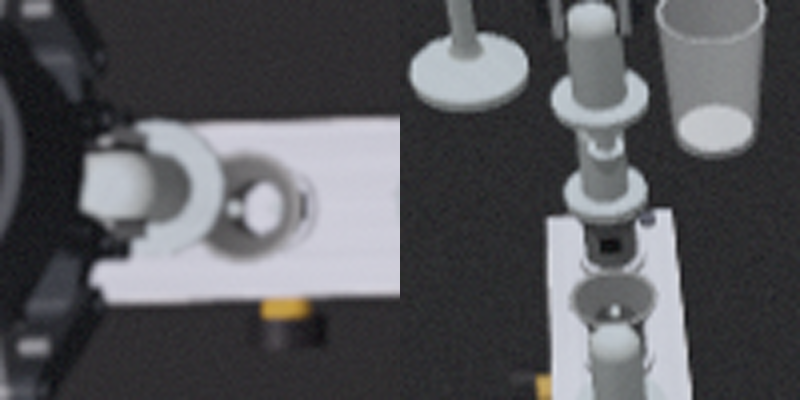

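The side crop shows the plug hanging upright, with its flange at about (267,118) against a predicted (267,119), so it sits as expected in the fingers. I'll centre it and descend to just above the funnel.

```bash
python3 -m handwheel '[{"grip":0.5,"tx":-0.25,"ty":-0.35,"tz":1,"yaw":0},{"grip":0.5,"tx":0,"ty":0,"tz":2.5,"yaw":0},{"grip":0.5,"tx":0,"ty":0,"tz":2.5,"yaw":0},{"grip":0.5,"tx":0,"ty":0,"tz":1.6,"yaw":0},{"grip":0.5,"tx":0,"ty":0,"tz":0,"yaw":0}]'
python3 -m handwheel '[{"grip":0.5,"tx":0,"ty":0,"tz":0,"yaw":0},{"grip":0.5,"tx":0,"ty":0,"tz":0,"yaw":0}]'
python3 - <<'E'
from h import *
togo([.5148,.1915,.098],.9)
im=[]
for n in("top","side"):
    c=read_camera(n);u,v=proj(c,[.515,.19,.12]).astype(int);im.append(cv2.resize(c["image"][v-40:v+40,max(u-40,0):u+40],(400,400),interpolation=cv2.INTER_CUBIC))
cv2.imwrite("pics/a4.png",np.hstack(im))
E
```

```text
t: 8.5
eef_pos: [0.5128, 0.1909, 0.1426]
tool_rot: [0.001, 1.0, 0.009, -0.003]
contact_force: [0.3, -0.4, -1.1]
gripper_width: 0.25
t: 8.7
eef_pos: [0.5156, 0.1923, 0.1465]
tool_rot: [-0.0, 1.0, 0.008, 0.001]
contact_force: [0.3, -0.2, -1.0]
gripper_width: 0.249
t 8.7 tcp [0.5156 0.1923 0.1465] txyz cm [-0.09  0.08  4.85] toolx deg 0.96 yaw row sum (tool z down) 0.06 tilt 0.1 F [ 0.3 -0.2 -1. ] w 0.249 q7 -0.68
```

View pics/a4.png

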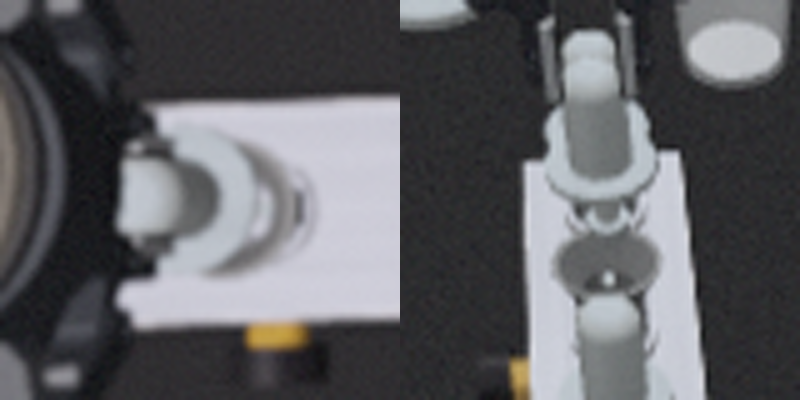

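Aligned to about 1 mm: the stem tip is at 604 against a socket centre of 607 in the side crop (5x). I'll go into the funnel.

```bash
python3 -m handwheel '[{"grip":0.5,"tx":0,"ty":0.05,"tz":0.5,"yaw":0},{"grip":0.5,"tx":0,"ty":0,"tz":0.7,"yaw":0},{"grip":0.5,"tx":0,"ty":0,"tz":0.5,"yaw":0},{"grip":0.5,"tx":0,"ty":0,"tz":0,"yaw":0}]' 90
python3 -m handwheel '[{"grip":0.5,"tx":0,"ty":0,"tz":0.5,"yaw":0},{"grip":0.5,"tx":0,"ty":0,"tz":0.5,"yaw":0},{"grip":0.5,"tx":0,"ty":0,"tz":0.3,"yaw":0},{"grip":0.5,"tx":0,"ty":0,"tz":0,"yaw":0}]'
python3 -c "
from h import *
togo([.5153,.1915,.098],.9)"
```

```text
t: 9.2
eef_pos: [0.5142, 0.1909, 0.1274]
tool_rot: [0.0, 1.0, 0.008, -0.001]
contact_force: [0.5, 0.3, -1.1]
gripper_width: 0.234
t: 9.6
eef_pos: [0.5147, 0.1913, 0.1149]
tool_rot: [0.0, 1.0, 0.008, -0.0]
contact_force: [0.1, 0.3, -1.7]
gripper_width: 0.231
t 9.6 tcp [0.5147 0.1913 0.1149] txyz cm [ 0.07 -0.02  1.69] toolx deg 0.96 yaw row sum (tool z down) 0.06 tilt 0.05 F [ 0.1  0.3 -1.7] w 0.231 q7 -0.71
```

```bash
python3 -m handwheel '[{"grip":0.5,"tx":0,"ty":0,"tz":0.3,"yaw":0},{"grip":0.5,"tx":0,"ty":0,"tz":0.3,"yaw":0},{"grip":0.5,"tx":0,"ty":0,"tz":0.3,"yaw":0},{"grip":0.5,"tx":0,"ty":0,"tz":0,"yaw":0}]'
python3 -m handwheel '[{"grip":0.5,"tx":0,"ty":0,"tz":0.2,"yaw":0},{"grip":0.5,"tx":0,"ty":0,"tz":0.2,"yaw":0},{"grip":0.5,"tx":0,"ty":0,"tz":0,"yaw":0}]'
```

```text
t: 10.0
eef_pos: [0.5152, 0.1915, 0.1064]
tool_rot: [-0.0, 1.0, 0.008, 0.0]
contact_force: [0.9, 0.2, 1.0]
gripper_width: 0.228
t: 10.3
eef_pos: [0.5143, 0.1909, 0.1014]
tool_rot: [0.0, 1.0, 0.008, -0.001]
contact_force: [2.8, 1.5, -11.1]
gripper_width: 0.227
```

```bash
python3 -m handwheel '[{"grip":0.5,"tx":0,"ty":0,"tz":0.1,"yaw":0},{"grip":0.5,"tx":0,"ty":0,"tz":0,"yaw":0}]'
python3 -m handwheel '[{"grip":0.5,"tx":0,"ty":0,"tz":0.1,"yaw":0},{"grip":0.5,"tx":0,"ty":0,"tz":0,"yaw":0}]'
python3 -m handwheel '[{"grip":0.5,"tx":0,"ty":0,"tz":0.1,"yaw":0},{"grip":0.5,"tx":0,"ty":0,"tz":0,"yaw":0}]'
```

```text
t: 10.5
eef_pos: [0.5144, 0.191, 0.1007]
tool_rot: [0.0, 1.0, 0.008, -0.001]
contact_force: [1.6, 0.1, -8.6]
gripper_width: 0.23
t: 10.7
eef_pos: [0.5147, 0.1914, 0.1004]
tool_rot: [0.0, 1.0, 0.008, -0.0]
contact_force: [1.1, 1.8, -4.0]
gripper_width: 0.235
t: 10.9
eef_pos: [0.5151, 0.1915, 0.0998]
tool_rot: [-0.0, 1.0, 0.008, 0.0]
contact_force: [0.4, 0.7, -1.7]
gripper_width: 0.228
```

```bash
python3 -m handwheel '[{"grip":0.5,"tx":0,"ty":0,"tz":0.1,"yaw":0},{"grip":0.5,"tx":0,"ty":0,"tz":0,"yaw":0}]'
python3 -m handwheel '[{"grip":0.5,"tx":0,"ty":0,"tz":0.1,"yaw":0},{"grip":0.5,"tx":0,"ty":0,"tz":0,"yaw":0}]'
python3 -m handwheel '[{"grip":0.5,"tx":0,"ty":0,"tz":0.1,"yaw":0},{"grip":0.5,"tx":0,"ty":0,"tz":0,"yaw":0}]'
python3 - <<'E'
from h import *
im=[]
for n in("top","side"):
    c=read_camera(n);u,v=proj(c,[.515,.19,.1]).astype(int);im.append(cv2.resize(c["image"][v-35:v+35,max(u-35,0):u+35],(400,400),interpolation=cv2.INTER_CUBIC))
cv2.imwrite("pics/a5.png",np.hstack(im))
E
```

```text
t: 11.1
eef_pos: [0.5152, 0.1914, 0.0987]
tool_rot: [-0.0, 1.0, 0.008, 0.0]
contact_force: [0.1, 1.1, -1.9]
gripper_width: 0.232
t: 11.3
eef_pos: [0.5155, 0.1919, 0.0982]
tool_rot: [-0.0, 1.0, 0.009, 0.001]
contact_force: [-0.9, 1.7, 4.6]
gripper_width: 0.233
t: 11.5
eef_pos: [0.5158, 0.1924, 0.0979]
tool_rot: [-0.001, 1.0, 0.009, 0.001]
contact_force: [-1.1, 1.5, 9.0]
gripper_width: 0.226
```

View pics/a5.png

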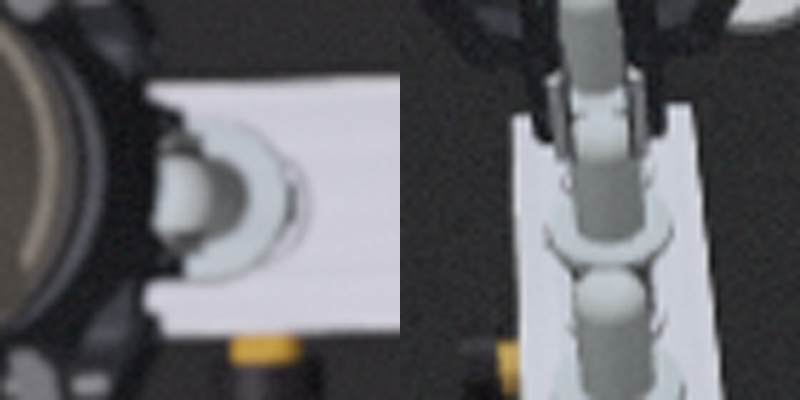

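The flange is down on the rim and covers the funnel. The TCP height matches the expected home height, and force is building with little travel. I'll press a bit more, then release.

```bash
python3 -m handwheel '[{"grip":0.5,"tx":0,"ty":0,"tz":0.15,"yaw":0},{"grip":0.5,"tx":0,"ty":0,"tz":0,"yaw":0},{"grip":0.5,"tx":0,"ty":0,"tz":0,"yaw":0}]'
python3 -m handwheel '[{"grip":0.5,"tx":0,"ty":0,"tz":0.1,"yaw":0},{"grip":0.5,"tx":0,"ty":0,"tz":0,"yaw":0},{"grip":0.5,"tx":0,"ty":0,"tz":0,"yaw":0}]'
```

```text
t: 11.9
eef_pos: [0.516, 0.1926, 0.0976]
tool_rot: [-0.0, 1.0, 0.008, 0.001]
contact_force: [-3.7, -0.8, 19.5]
gripper_width: 0.23
t: 12.2
eef_pos: [0.516, 0.1927, 0.0975]
tool_rot: [-0.0, 1.0, 0.008, 0.002]
contact_force: [-7.4, -1.2, 28.7]
gripper_width: 0.23
```

```bash
python3 -m handwheel '[{"grip":0.5,"tx":0,"ty":0,"tz":-0.3,"yaw":0},{"grip":0.5,"tx":0,"ty":0,"tz":0,"yaw":0},{"grip":0.5,"tx":0,"ty":0,"tz":0,"yaw":0}]' 20
python3 -m handwheel '[{"grip":8.5,"tx":0,"ty":0,"tz":0,"yaw":0},{"grip":8.5,"tx":0,"ty":0,"tz":0,"yaw":0},{"grip":8.5,"tx":0,"ty":0,"tz":0,"yaw":0},{"grip":8.5,"tx":0,"ty":0,"tz":0,"yaw":0},{"grip":8.5,"tx":0,"ty":0,"tz":0,"yaw":0}]'
python3 -m handwheel '[{"grip":8.5,"tx":0,"ty":0,"tz":0,"yaw":0},{"grip":8.5,"tx":0,"ty":0,"tz":-1,"yaw":0},{"grip":8.5,"tx":0,"ty":0,"tz":-3,"yaw":0},{"grip":8.5,"tx":0,"ty":0,"tz":-4,"yaw":0},{"grip":8.5,"tx":0,"ty":0,"tz":-4,"yaw":0}]'
for i in 1 2; do python3 -m handwheel '[{"grip":8.5,"tx":0,"ty":4,"tz":-1,"yaw":0},{"grip":8.5,"tx":0,"ty":4,"tz":0,"yaw":0},{"grip":8.5,"tx":0,"ty":4,"tz":0,"yaw":0},{"grip":8.5,"tx":0,"ty":2,"tz":0,"yaw":0},{"grip":8.5,"tx":0,"ty":0,"tz":0,"yaw":0}]'; done
python3 - <<'E'
from h import *
im=[]
for n in("top","side"):
    c=read_camera(n);cv2.imwrite(f"pics/{n}6.png",c["image"]);u,v=proj(c,[.515,.19,.1]).astype(int);print(n,u-40,v-40,"pred origin",proj(c,[.515,.1914,.086]),"flange top",proj(c,[.515,.1914,.091]));im.append(cv2.resize(c["image"][v-40:v+40,max(u-40,0):u+40],(400,400),interpolation=cv2.INTER_CUBIC))
cv2.imwrite("pics/a6.png",np.hstack(im))
E
```

```text
t: 12.5
eef_pos: [0.5157, 0.1922, 0.098]
tool_rot: [-0.001, 1.0, 0.008, 0.001]
contact_force: [-2.2, 1.8, 9.4]
gripper_width: 0.23
t: 13.0
eef_pos: [0.5148, 0.1911, 0.0967]
tool_rot: [0.0, 1.0, 0.008, -0.0]
contact_force: [-0.2, 0.2, -0.6]
gripper_width: 0.991
t: 13.5
eef_pos: [0.5145, 0.1913, 0.2189]
tool_rot: [-0.0, 1.0, 0.009, -0.0]
contact_force: [0.8, -0.5, -0.5]
gripper_width: 0.995
t: 14.0
eef_pos: [0.5174, 0.0473, 0.2276]
tool_rot: [0.001, 1.0, 0.005, 0.0]
contact_force: [-0.2, 0.6, -0.4]
gripper_width: 0.998
t: 14.5
eef_pos: [0.5197, -0.0913, 0.2374]
tool_rot: [0.0, 1.0, 0.006, 0.0]
contact_force: [-0.0, 0.2, 0.1]
gripper_width: 0.997
top 135 249 pred origin [176.6970705  289.39303284] flange top [175.83072835 289.32848559]
side 229 122 pred origin [270.31059471 167.70528245] flange top [270.12699726 165.8771055 ]
```

View pics/a6.png

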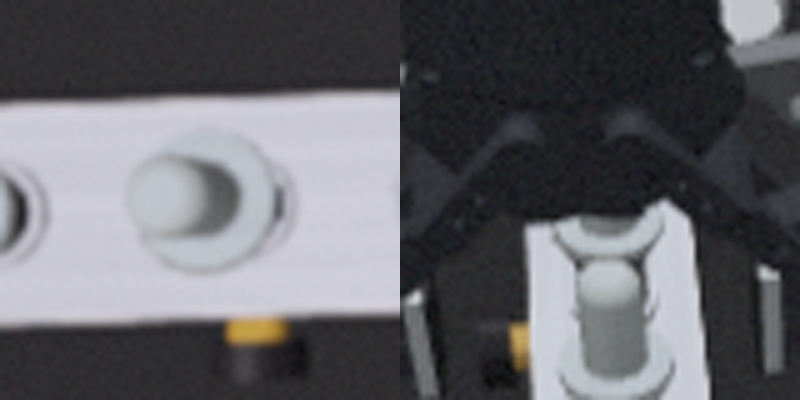

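View pics/side6.png

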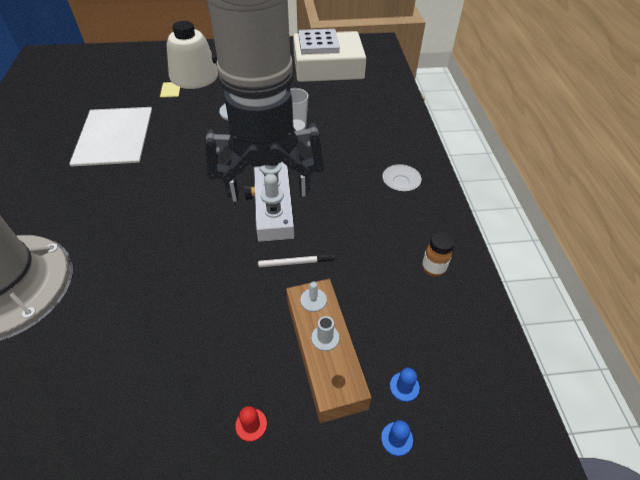

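In the top crop the flange centre is at (176.1, 289.2) against a predicted (175.8, 289.3), and the dome is where an upright, seated plug should show it. The other two stubs are still in the rack and the gripper is clear. I'm handing it in.

```bash
python3 -c "
from h import *
print(hand_in())"
```

```text
the job is handed in; nothing more can be done
None
```

I took the domed blanking plug out of the rack, pushed it into the open outlet to a hard stop, released it and handed the job in at about 14.7 s of the allowed 34 s.

**Final push:** The force rose to about 29 N with almost no further travel. The hand stopped at 97.5 mm, against about 98 mm expected for a plug fully home. That 29 N is above the 5–20 N you advise for the catches, but below the wrist-force limit.

**Force reading:** Partway through the catches the force briefly read about −11 N, a downward pull. It eased to zero as I went further down, and I could not explain it.

**After release:** In the top view the flange centre is within half a pixel (under 1 mm) of where a seated plug should appear, and the plug looks upright. The open-ended and barbed stubs are still in the rack, and the gripper is clear with near-zero force.

**Not checked:** I did not pull on the plug to test the lock, and the gripper hid it from the side camera in the final picture. The side view just before the last push did show the flange down on the rim.

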